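# Pour ball knobs from a spout carton

### The job

Pull the green pouring spout of the carton all the way out, then pick the carton up and tip all six ball knobs through the spout into the clear plastic tub. Stand the carton upright on the bench again, clear of the tub, and fold its spout fully shut; leave the sanding block, masking tape and tape measure where they are and do not tip the tub over.

Things in the scene. Friction and masses are not known exactly. Their poses are not given: they have to be found in the camera images.
- carton: corrugated kraft-board carton, 120 (x) x 64 (y) x 100 mm (z), 0.32 to 0.52 kg, walls 3 mm, inner floor 5 mm up; closed but for the spout in the end that looks along its own -x and faces the robot's side of the bench (yaw -0.2 to 0.4). Origin: centre of its underside, z up. Loose: it slides on the bench at a pull or push of 1.6 to 4 N
- carton_grip (a point): point inside the carton, (0, 0, 70) mm of it: the flat firm y = +-32 mm sides can be gripped across here (64 mm) from above, fingertips about 50 mm above the underside. Axes: the carton's
- frame_front (a point): middle of the front face of the white moulded spout frame, at (-66, 0, 55) mm of the carton. The frame is 64 mm wide, reaches 72 mm up from the underside and stands 6 mm proud of the carton's end. Axes: the carton's
- spout (a joint): angle of the green spout: 0 folded in flush with its frame, 1.2 pulled right out (firm stop); its upper edge swings out along the carton's -x and down. Stiff: friction (0.07 N m) holds it wherever it is left; about 1.4 N at the lip, square to the plate, moves it
- spout_hinge (a point): middle of the spout's hinge axis, which lies along the carton's y, at (-68, 0, 4) mm of the carton. Axes: the carton's, turned by the spout's angle about -y
- spout_lip (a point): middle of the thumb lip on the spout's upper edge: 26 mm wide (carton's y), 10 to 13 mm high, standing 11 mm proud of the frame when shut. 53 mm from the hinge; shut, at (-71, 0, 57) mm of the carton. Can be pinched across its 26 mm from above, fingers in front of the frame; the lip turns between the pads as they follow its arc about the hinge
- chute_end (a point): middle of the chute's outer edge, where knobs drop off; 57 mm from the hinge. The spout is a chute 52 mm wide between two wings. Right out, it rises outward at 0.37 rad to the carton's floor: knobs begin to roll out with the carton tipped nose-down by about 0.55 rad and run out by 0.95 rad (two that jam abreast come with a shake); with the spout less far out it takes more
- tub: round clear plastic tub, open at the top, loose, 0.06 kg, 117 mm across at the rim, 90 mm at the foot, 40 mm high; origin: centre of its underside, z up
- bench_vise: blue bench vise, fixed, 172 (x) x 112 (y) x 98 mm, standing between the carton and the tub: lift things over it. Origin: on the bench under its middle. Behind the work a fixed wall shelf overhangs the bench beyond x = 0.675 m, its underside 0.395 m up: keep wrist and gripper clear of it
- knob0: red moulded ball knob, 24 mm across, 12 g, with a small flat; starts inside the carton on its floor; origin: centre of the ball
- knob1: red moulded ball knob, 24 mm across, 12 g, with a small flat; starts inside the carton on its floor; origin: centre of the ball
- knob2: red moulded ball knob, 24 mm across, 12 g, with a small flat; starts inside the carton on its floor; origin: centre of the ball
- knob3: red moulded ball knob, 24 mm across, 12 g, with a small flat; starts inside the carton on its floor; origin: centre of the ball
- knob4: red moulded ball knob, 24 mm across, 12 g, with a small flat; starts inside the carton on its floor; origin: centre of the ball
- knob5: red moulded ball knob, 24 mm across, 12 g, with a small flat; starts inside the carton on its floor; origin: centre of the ball
- sanding_block: bystander: cork sanding block, 61 x 112 x 30 mm; origin: centre of its underside
- masking_tape: bystander: roll of masking tape lying flat, 96 mm across, 25 mm high; origin: centre of its underside
- tape_measure: bystander: yellow tape measure standing on edge, 39 x 91 x 66 mm; origin: centre of its underside

How it is judged:
By the outcome, as a careful person would: the job done as asked, in the order asked, and still so for the second after the job is handed in, with the robot touching nothing.
It also fails if it takes over 72 s, if anything falls off the work surface, if the arm or the gripper's body presses on something with over 40 N, if the wrist force passes 120 N, or if a joint passes its speed limit or range.

### The arm

A 6-joint arm with a two-finger parallel gripper is mounted at the origin on a cart in front of the work surface, level with it; the furniture and walls round the work are solid. World frame = base frame: x ahead of the robot, y to its left, z up, the work surface at z = 0. Lengths are in m, angles in rad, forces in N, time in s.
With the tool pointing down it reaches from about 0.4 to 0.825 m from the base axis. Payload 7 kg.
Tool frame: the origin (TCP) lies on the centre line of the jaws, within the pads' length; the fingertips stand tip_reach ahead of it and the grasp point (between the pads) is the TCP (tip_reach is the distance from the TCP to the fingertips, in m); z points along the fingers, y is the line along which they close (so a half turn about z gives the same grasp; the last joint's range is limited). The gripper opens to 88 mm and grips with 3 to 60 N. Pads are 19 mm wide; open, the fingers measure 130 mm over their backs; the gripper's body (78 mm by 193 mm) begins 47 mm behind the grasp point.
Start: joints at [-1.001, 0.359, 0.012, 0, -1.224, -0.288], TCP at [0.188, -0.648, 0.246] pointing down, gripper open.
Joint ranges: [-3.07, 3.07], [-1.43, 2.12], [-1.02, 1.25], [-3.03, 1.67], [-3.05, -0], [-3.03, 3.03]. Speed limits (rad/s): [2.39, 2.39, 3.01, 3.14, 3.14, 3.14].

### API

Orientations are given as [roll, pitch, yaw] about the fixed x, y, z axes, in that order (R = Rz(yaw) Ry(pitch) Rx(roll)).
In Python, from station import get_state, grab_frame, calibration, job_done, find_in, mark_of, tip_reach gives the robot as it stands.
- The arm moves only by the shell command python3 -m handwheel 'ROWS' [OPENING] [FORCE]. ROWS is JSON, a list of rows, each an object with "delta_pos": the shift along the world's x, y, z in units of 30 mm (1.0 is 30 mm), a list of three; "dr": the turn, a rotation vector about the world's x, y, z in degrees, a list of three. In form: [{"delta_pos": [tx, ty, tz], "dr": [rx, ry, rz]}, ...]. A call has 1 to 10 rows; each row shifts and turns the commanded pose from where the row before left it; what a row does not reach is not made up. A row lasts 1/10 s, in which the tool goes at most 50 mm and 8.59 degrees, less where a joint would pass 70% of its speed; a pose out of reach is approached as far as the arm can. A call is refused whole if a number of a shift passes 1 or a number of a turn 8.59, either way. A call with a gripper value outside its range is refused whole. OPENING is the closure, from -1 (fully open) to 1 (shut), set as the call begins (- or left out, the last holds). The fingers move at their own pace and stop on an object; FORCE is the grip in N (left out, the last holds). Time passes only in rows, so rows that do not move let the fingers close. It gives the time, the measured TCP pose, the force, the opening and the grip force at its end, in the units of the state.
- get_state(): the state, without advancing time (a new reading comes with each control period).
- grab_frame(name): name is "scene" or "top" or "wrist"; returns the picture (480x640x3 uint8, red, green, blue); there is no depth.
- calibration(name): a dict with "fx", "fy", "cx", "cy" (pixels), "extrinsics" (4x4, takes a point from world to camera coordinates). Camera axes: x right, y down, z forward; pixel columns grow to the right and rows downward; lengths in m; the calibration is good to about 2 mm. The wrist camera is an equidistant fisheye: a pixel r from the principal point sees the ray r / f radians off the axis. A picture is of the moment at which its call begins: read the wrist's pose just before it. calibration takes no time and is no camera call; for the wrist camera it gives the pose at the moment of the call.
- job_done(): hands the job in; it is judged then, once.
Trained networks look in the newest picture that a camera, given by its name, has taken for a name from the list of things; names that differ only in an ending like _2 or _b are one class to them, and where a whole thing is asked for, a point or a joint stands for the part that bears it (a point fixed in the world has none). Each returns a list of dicts, best first, with "conf" (0 to 1); they miss things now and then, are a little off and sometimes report something else, mostly with a low value. They report only what shows in the picture. A call takes as long as a camera call.
- find_in(camera, query): "location" ([column, row] in pixels, amid what is visible of it).
- mark_of(camera, query): "location" ([column, row] in pixels: a listed point, or the origin of a listed thing).
The state is a dict: "t": time; "q": joint angles; "qd": joint speeds; "joint_efforts": joint torques, N m; "eef_pos": TCP position; "ee_rot": TCP orientation; "force": force on the tool from outside, world axes, zero at the start; "moment": the same for the moment, N m; "width": finger opening in m; "gripper_force": force on a finger pad.
Only numpy, scipy, OpenCV 4.12 (cv2) and the standard library are available. Lean on these libraries where they do the work, as an engineer would, in place of code of your own. Each camera call takes 0.05 s, during which the arm holds its last target. There are 200 camera calls.

## Working session

There is one attempt and no reset: what is moved stays moved. The work goes in short steps, Python scripts to look and compute and a shell command to move; the robot and the scene stay as the last step left them, time stands still between calls to the robot, and variables do not carry over. Pictures are saved under pics/ and viewed, at most 10 in all, crops included, and the job is handed in when it is done.

```bash
mkdir -p pics; ls
cat > h.py <<'E'
import numpy as np, cv2
from station import *
from scipy.spatial.transform import Rotation as R
def ray(cam,px):
    c=calibration(cam);E=np.array(c["extrinsics"]);u=(px[0]-c["cx"])/c["fx"];v=(px[1]-c["cy"])/c["fy"]
    if cam=="wrist":
        r=np.hypot(u,v);s=np.sin(r)/r if r>1e-9 else 1;d=np.array([u*s,v*s,np.cos(r)])
    else: d=np.array([u,v,1.])
    return -E[:3,:3].T@E[:3,3],E[:3,:3].T@d
def at(cam,px,z):
    o,d=ray(cam,px);return o+d*(z-o[2])/d[2]
def proj(cam,p):
    c=calibration(cam);E=np.array(c["extrinsics"]);q=E[:3,:3]@np.array(p)+E[:3,3]
    if cam=="wrist":
        r=np.arctan2(np.hypot(*q[:2]),q[2]);k=r/np.hypot(*q[:2]);return np.array([c["cx"]+c["fx"]*q[0]*k,c["cy"]+c["fy"]*q[1]*k])
    return np.array([c["cx"]+c["fx"]*q[0]/q[2],c["cy"]+c["fy"]*q[1]/q[2]])
def save(cam,f): 
    im=grab_frame(cam);cv2.imwrite("pics/"+f,im[:,:,::-1]);return im
E
cat > a.py <<'E'
from h import *
np.set_printoptions(precision=3,suppress=True)
print(tip_reach if not callable(tip_reach) else tip_reach(),get_state())
Z=dict(carton=0,carton_grip=.07,frame_front=.055,spout_lip=.057,spout_hinge=.004,tub=0,bench_vise=0,sanding_block=0,masking_tape=0,tape_measure=0)
for cam in("top","scene"):
    save(cam,cam+"0.png")
    for k,z in Z.items():
        for m in mark_of(cam,k)[:2]: print(cam,k,round(m["conf"],2),np.round(m["location"]),at(cam,m["location"],z))
E
python3 a.py
```

```text
pics
0.019 {'t': 0.0, 'q': array([-1.001,  0.359,  0.011, -0.   , -1.224, -0.288]), 'qd': array([-0.001, -0.001, -0.002,  0.001, -0.   , -0.001]), 'joint_efforts': array([  0.   , -58.272,  29.304,   6.997,   0.007,  -0.   ]), 'eef_pos': array([ 0.188, -0.648,  0.245]), 'ee_rot': array([ 3.14, -0.  , -2.86]), 'force': array([-0.334, -0.172, -0.739]), 'moment': array([ 0.029,  0.027, -0.013]), 'gripper_force': 0.0, 'width': 0.08771578267415135}
top carton 0.76 [438. 248.] [ 0.526 -0.267  0.   ]
top carton_grip 0.93 [443. 243.] [ 0.527 -0.26   0.07 ]
top frame_front 0.78 [445. 282.] [ 0.451 -0.262  0.055]
top spout_lip 0.6 [442. 283.] [ 0.449 -0.256  0.057]
top spout_hinge 0.57 [434. 282.] [ 0.457 -0.253  0.004]
top tub 0.95 [268. 272.] [0.483 0.088 0.   ]
top bench_vise 0.52 [437. 247.] [ 0.528 -0.264  0.   ]
top sanding_block 0.9 [252. 212.] [0.609 0.121 0.   ]
top masking_tape 0.55 [179. 213.] [0.611 0.275 0.   ]
top tape_measure 0.92 [350. 225.] [ 0.579 -0.085  0.   ]
scene carton 0.59 [384. 215.] [ 0.512 -0.252  0.   ]
scene carton_grip 0.86 [384. 190.] [ 0.521 -0.26   0.07 ]
scene frame_front 0.83 [410. 204.] [ 0.451 -0.264  0.055]
scene spout_lip 0.55 [410. 208.] [ 0.445 -0.25   0.057]
scene spout_hinge 0.73 [405. 224.] [ 0.451 -0.247  0.004]
scene spout_hinge 0.42 [318. 311.] [0.479 0.087 0.004]
scene tub 0.56 [315. 314.] [0.48  0.094 0.   ]
scene sanding_block 0.88 [261. 294.] [0.609 0.114 0.   ]
scene masking_tape 0.56 [210. 341.] [0.619 0.268 0.   ]
scene tape_measure 0.7 [325. 244.] [ 0.577 -0.088  0.   ]
```

View pics/top0.png

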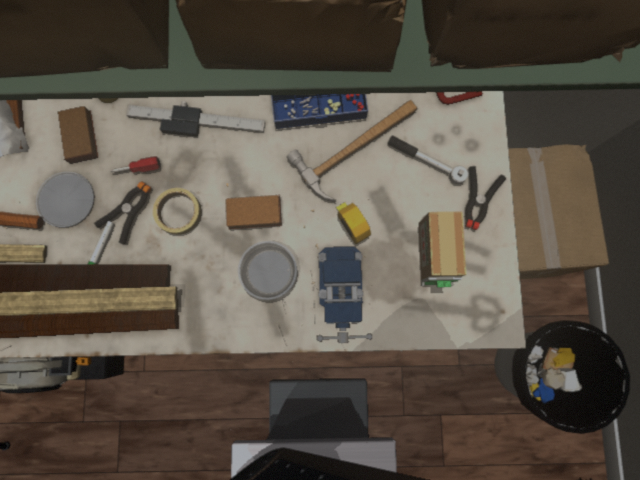

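View pics/scene0.png

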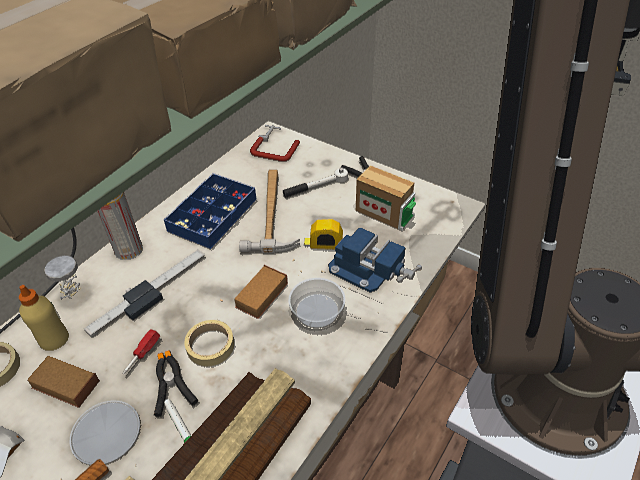

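The top view shows the carton around (443,245) with its spout end toward the bottom of the picture. The vise is at (341,285) and the tub at (268,272). The scene view agrees, so I'm moving above the spout for a close look.

```bash
python3 -m handwheel '[{"delta_pos":[0.5,0.92,-0.1],"dr":[0,0,-0.9]},{"delta_pos":[0.5,0.92,-0.1],"dr":[0,0,-0.9]},{"delta_pos":[0.5,0.92,-0.1],"dr":[0,0,-0.9]},{"delta_pos":[0.5,0.92,-0.1],"dr":[0,0,-0.9]},{"delta_pos":[0.5,0.92,-0.1],"dr":[0,0,-0.9]},{"delta_pos":[0.5,0.92,-0.1],"dr":[0,0,-0.9]},{"delta_pos":[0.5,0.92,-0.1],"dr":[0,0,-0.9]}]' -- -1 ; python3 -m handwheel '[{"delta_pos":[0.5,0.92,-0.1],"dr":[0,0,-0.9]},{"delta_pos":[0.5,0.92,-0.1],"dr":[0,0,-0.9]},{"delta_pos":[0.5,0.92,-0.1],"dr":[0,0,-0.9]},{"delta_pos":[0.5,0.92,-0.1],"dr":[0,0,-0.9]},{"delta_pos":[0.5,0.92,-0.1],"dr":[0,0,-0.9]},{"delta_pos":[0.5,0.92,-0.1],"dr":[0,0,-0.9]},{"delta_pos":[0,0,0],"dr":[0,0,0]},{"delta_pos":[0,0,0],"dr":[0,0,0]}]'
cat > b.py <<'E'
from h import *
import sys
np.set_printoptions(precision=4,suppress=True)
save("wrist",sys.argv[1])
Z=dict(carton_grip=.07,frame_front=.055,spout_lip=.057,spout_hinge=.004,carton=0)
for k,z in Z.items():
    for m in mark_of("wrist",k)[:2]: print(k,round(m["conf"],2),np.round(m["location"]),at("wrist",m["location"],z))
s=get_state();print(s["eef_pos"],s["ee_rot"],s["q"])
E
python3 b.py w1.png
```

```text
t: 1.9
eef_pos: [0.2782, -0.4825, 0.228]
ee_rot: [-3.141, 0.0, -2.952]
force: [0.3, -1.1, -0.1]
width: 0.0877
gripper_force: 0.0
carton_grip 0.78 [467. 457.] [ 0.5199 -0.2593  0.07  ]
[ 0.2773 -0.4833  0.2274] [ 3.1414 -0.0002 -2.9551] [-0.6986  0.179  -0.2775  0.     -1.1146 -0.6858]invalid input: not JSON, or not a number
```

```bash
python3 -m handwheel '[{"delta_pos":[0.5,0.93,-0.1],"dr":[0,0,-1.2]},{"delta_pos":[0.5,0.93,-0.1],"dr":[0,0,-1.2]},{"delta_pos":[0.5,0.93,-0.1],"dr":[0,0,-1.2]},{"delta_pos":[0.5,0.93,-0.1],"dr":[0,0,-1.2]},{"delta_pos":[0.5,0.93,-0.1],"dr":[0,0,-1.2]},{"delta_pos":[0.5,0.93,-0.1],"dr":[0,0,-1.2]},{"delta_pos":[0.5,0.93,-0.1],"dr":[0,0,-1.2]},{"delta_pos":[0.5,0.93,-0.1],"dr":[0,0,-1.2]},{"delta_pos":[0,0,0],"dr":[0,0,0]},{"delta_pos":[0,0,0],"dr":[0,0,0]}]' 
python3 b.py w2.png
```

```text
t: 3.2
eef_pos: [0.3979, -0.2594, 0.2036]
ee_rot: [-3.142, -0.0, -3.12]
force: [-0.2, -0.5, 0.6]
width: 0.0874
gripper_force: 0.0
carton_grip 0.2 [320. 337.] [ 0.4815 -0.2613  0.07  ]
frame_front 0.98 [324. 300.] [ 0.4536 -0.2585  0.055 ]
spout_lip 0.94 [325. 290.] [ 0.4439 -0.2585  0.057 ]
spout_hinge 0.93 [323. 275.] [ 0.4501 -0.2596  0.004 ]
spout_hinge 0.57 [323. 291.] [ 0.4663 -0.2591  0.004 ]
carton 0.84 [319. 332.] [ 0.515 -0.263  0.   ]
[ 0.3973 -0.2603  0.2036] [ 3.1416 -0.0001 -3.123 ] [-0.1642  0.0598 -0.4762  0.     -1.035  -1.388 ]
```

View pics/w2.png

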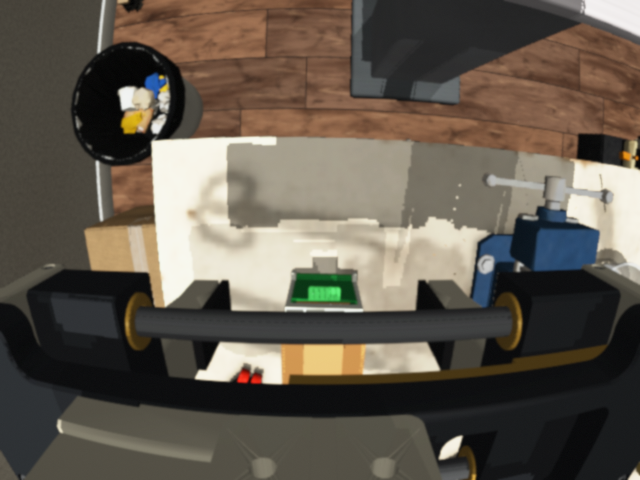

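The wrist view shows the green lip at about (325,292), in front of the frame between the fingers. The carton's yaw is close to 0. Next I move over the lip, descend and pinch it.

```bash
python3 -m handwheel '[{"delta_pos":[0.7,0.03,-0.6],"dr":[0,0,-0.5]},{"delta_pos":[0.68,0.03,-0.6],"dr":[0,0,-0.5]},{"delta_pos":[0,0,-0.6],"dr":[0,0,0]},{"delta_pos":[0,0,-0.6],"dr":[0,0,0]},{"delta_pos":[0,0,-0.6],"dr":[0,0,0]},{"delta_pos":[0,0,-0.3],"dr":[0,0,0]},{"delta_pos":[0,0,0],"dr":[0,0,0]},{"delta_pos":[0,0,0],"dr":[0,0,0]}]' 
python3 b.py w3.png
```

```text
t: 4.3
eef_pos: [0.4393, -0.2581, 0.1051]
ee_rot: [-3.141, 0.0, -3.139]
force: [0.2, 0.2, -0.3]
width: 0.088
gripper_force: 0.0
frame_front 0.59 [324. 302.] [ 0.4538 -0.2577  0.055 ]
spout_lip 0.83 [322. 291.] [ 0.4464 -0.2585  0.057 ]
spout_hinge 0.88 [323. 270.] [ 0.4529 -0.2584  0.004 ]
carton 0.8 [321. 351.] [ 0.52   -0.2594  0.    ]
[ 0.4394 -0.2578  0.1052] [-3.1414  0.0011 -3.139 ] [-0.1446  0.229  -0.5343  0.0001 -0.8063 -1.4236]
```

View pics/w3.png

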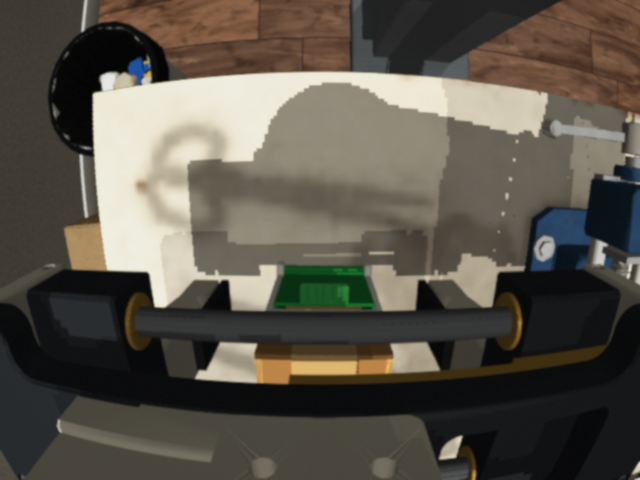

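The lip is centred between the fingers at (322,291), with the pads just in front of the frame. I'm descending to close on it.

```bash
python3 -m handwheel '[{"delta_pos":[0,-0.02,-0.5],"dr":[0,0,0]},{"delta_pos":[0,0,-0.5],"dr":[0,0,0]},{"delta_pos":[0.03,0,-0.37],"dr":[0,0,0]},{"delta_pos":[0,0,0],"dr":[0,0,0]}]'; python3 -m handwheel '[{"delta_pos":[0,0,0],"dr":[0,0,0]},{"delta_pos":[0,0,0],"dr":[0,0,0]},{"delta_pos":[0,0,0],"dr":[0,0,0]},{"delta_pos":[0,0,0],"dr":[0,0,0]},{"delta_pos":[0,0,0],"dr":[0,0,0]},{"delta_pos":[0,0,0],"dr":[0,0,0]},{"delta_pos":[0,0,0],"dr":[0,0,0]}]' 1 8
python3 - <<'E'
# increments of TCP along the arc: lip contact ~ TCP(t0) rigid point on lip approx; units of 30mm
import numpy as np
a=np.linspace(0,1.2,13); r=53; ph=.057
x=-68-r*np.sin(a+ph); z=4+r*np.cos(a+ph)
print(np.round(np.c_[np.diff(x),np.diff(z)]/30,2))
E
```

```text
t: 5.0
eef_pos: [0.4392, -0.2582, 0.0623]
ee_rot: [3.141, -0.002, -3.139]
force: [-0.5, 0.2, 0.3]
width: 0.0876
gripper_force: 0.0
t: 5.7
eef_pos: [0.44, -0.2584, 0.0635]
ee_rot: [-3.142, 0.0, -3.139]
force: [0.2, 0.1, -0.4]
width: 0.0372
gripper_force: 0.0
[[-0.18 -0.02]
 [-0.17 -0.04]
 [-0.17 -0.05]
 [-0.16 -0.07]
 [-0.15 -0.09]
 [-0.15 -0.1 ]
 [-0.13 -0.11]
 [-0.12 -0.13]
 [-0.11 -0.14]
 [-0.09 -0.15]
 [-0.08 -0.16]
 [-0.06 -0.17]]
```

```bash
python3 -m handwheel '[{"delta_pos":[0,0,0],"dr":[0,0,0]},{"delta_pos":[0,0,0],"dr":[0,0,0]},{"delta_pos":[0,0,0],"dr":[0,0,0]},{"delta_pos":[0,0,0],"dr":[0,0,0]}]'; python3 -m handwheel '[{"delta_pos":[-0.18,0,-0.02],"dr":[0,0,0]},{"delta_pos":[-0.17,0,-0.04],"dr":[0,-2.5,0]},{"delta_pos":[-0.17,0,-0.05],"dr":[0,-2.5,0]},{"delta_pos":[-0.16,0,-0.07],"dr":[0,-2.5,0]},{"delta_pos":[-0.15,0,-0.09],"dr":[0,-2.5,0]},{"delta_pos":[-0.15,0,-0.1],"dr":[0,-2.5,0]},{"delta_pos":[0,0,0],"dr":[0,0,0]}]'
python3 - <<'E'
from h import *
im=save("scene","s3.png"); cv2.imwrite("pics/s3c.png",cv2.resize(im[120:270,320:480,::-1],None,fx=4,fy=4))
for k in("spout_lip","carton_grip","carton"): print(k,[(round(m["conf"],2),np.round(m["location"])) for m in mark_of("scene",k)[:1]])
E
```

```text
t: 6.1
eef_pos: [0.4399, -0.2583, 0.0634]
ee_rot: [3.142, -0.0, -3.139]
force: [-0.4, 0.5, 1.2]
width: 0.0254
gripper_force: 8.0
t: 6.8
eef_pos: [0.4089, -0.2583, 0.0522]
ee_rot: [-3.142, 0.218, -3.14]
force: [0.2, -0.1, -1.2]
width: 0.0258
gripper_force: 8.0
spout_lip [(0.49, array([409., 206.]))]
carton_grip [(0.93, array([386., 190.]))]
carton [(0.88, array([387., 213.]))]
```

View pics/s3c.png

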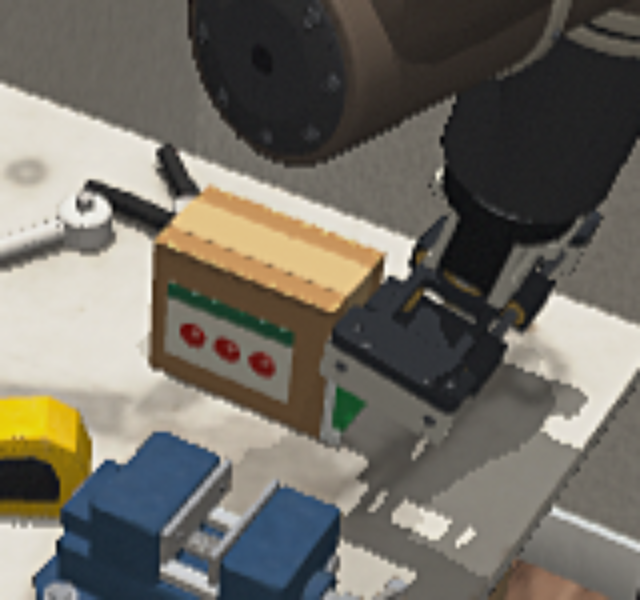

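The spout's green wing shows at about (345,410), so it is opening, and the carton has stayed put. I'm continuing along the arc.

```bash
python3 -m handwheel '[{"delta_pos":[-0.13,0,-0.11],"dr":[0,-2.5,0]},{"delta_pos":[-0.12,0,-0.13],"dr":[0,-2.5,0]},{"delta_pos":[-0.11,0,-0.14],"dr":[0,-2.5,0]},{"delta_pos":[-0.09,0,-0.15],"dr":[0,-2.5,0]},{"delta_pos":[-0.08,0,-0.16],"dr":[0,-2.5,0]},{"delta_pos":[-0.06,0,-0.17],"dr":[0,0,0]},{"delta_pos":[-0.04,0,-0.12],"dr":[0,0,0]},{"delta_pos":[0,0,0],"dr":[0,0,0]}]'
python3 -m handwheel '[{"delta_pos":[0,0,0],"dr":[0,0,0]},{"delta_pos":[0,0,0],"dr":[0,0,0]},{"delta_pos":[0,0,0],"dr":[0,0,0]},{"delta_pos":[0,0,0],"dr":[0,0,0]},{"delta_pos":[0,0,0],"dr":[0,0,0]}]' -0.4
python3 -m handwheel '[{"delta_pos":[-0.3,0,0.4],"dr":[0,0,0]},{"delta_pos":[-0.6,0,0.9],"dr":[0,4,0]},{"delta_pos":[-0.6,0,1],"dr":[0,7,0]},{"delta_pos":[0,0,1],"dr":[0,7,0]},{"delta_pos":[0,0,1],"dr":[0,7,0]},{"delta_pos":[0,0,0],"dr":[0,0,0]},{"delta_pos":[0,0,0],"dr":[0,0,0]}]' -1
python3 b.py w4.png
```

```text
t: 7.8
eef_pos: [0.3905, -0.2581, 0.0221]
ee_rot: [3.141, 0.433, -3.14]
force: [-5.1, -1.0, 2.5]
width: 0.0259
gripper_force: 12.9
t: 8.3
eef_pos: [0.3924, -0.2585, 0.0233]
ee_rot: [-3.14, 0.437, -3.138]
force: [0.1, -0.2, 0.2]
width: 0.0589
gripper_force: 0.0
t: 9.0
eef_pos: [0.3561, -0.2562, 0.1381]
ee_rot: [3.131, 0.047, -3.137]
force: [-0.3, 0.1, -0.8]
width: 0.0875
gripper_force: 0.0
frame_front 0.76 [322. 376.] [ 0.447  -0.2561  0.055 ]
spout_lip 0.59 [317. 296.] [ 0.3809 -0.2594  0.057 ]
[ 0.3542 -0.2565  0.1371] [ 3.131   0.044  -3.1382] [-0.19    0.0521 -0.6519 -0.0257 -0.8257 -1.3601]
```

View pics/w4.png

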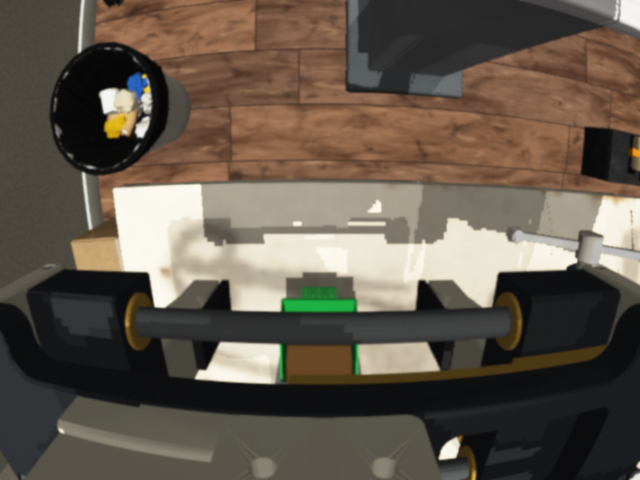

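The spout is folded out, with the green lip at (317,296) and the chute open behind it. I'll check its angle and the carton's pose.

```bash
python3 -m handwheel '[{"delta_pos":[0.4,-0.02,0.8],"dr":[0,-2.5,0]},{"delta_pos":[0.8,-0.02,0.8],"dr":[0.5,0,0]},{"delta_pos":[0.8,-0.02,0],"dr":[0,0,0]},{"delta_pos":[0.8,0,0],"dr":[0,0,0]},{"delta_pos":[0.8,0,0],"dr":[0,0,0]},{"delta_pos":[0.8,0,0],"dr":[0,0,0]},{"delta_pos":[0,0,0],"dr":[0,0,0]},{"delta_pos":[0,0,0],"dr":[0,0,0]}]' -1
cat > c.py <<'E'
from h import *
import sys
np.set_printoptions(precision=4,suppress=True)
a=float(sys.argv[2]) if len(sys.argv)>2 else 1.2
Z=dict(carton_grip=.07,frame_front=.055,spout_lip=.004+.053*np.cos(a+.057),chute_end=.004+.057*np.cos(a),spout_hinge=.004,carton=0)
for cam in("top","scene","wrist"):
    save(cam,cam+sys.argv[1]+".png")
    for k,z in Z.items():
        for m in mark_of(cam,k)[:1]: print(cam,k,round(m["conf"],2),np.round(m["location"]),at(cam,m["location"],z))
s=get_state();print(s["t"],s["eef_pos"],s["ee_rot"],s["q"])
E
python3 c.py 5
```

```text
t: 10.1
eef_pos: [0.4865, -0.2582, 0.1847]
ee_rot: [3.122, 0.087, -3.139]
force: [-0.6, 0.1, 0.4]
width: 0.0873
gripper_force: 0.0
top frame_front 0.65 [445. 284.] [ 0.4474 -0.2612  0.055 ]
top spout_lip 0.61 [440. 308.] [ 0.4027 -0.2577  0.0204]
top chute_end 0.86 [445. 310.] [ 0.3985 -0.266   0.0247]
top spout_hinge 0.88 [438. 283.] [ 0.4529 -0.26    0.004 ]
scene carton_grip 0.57 [388. 192.] [ 0.5093 -0.2563  0.07  ]
scene frame_front 0.68 [408. 206.] [ 0.4512 -0.2556  0.055 ]
scene spout_lip 0.93 [425. 224.] [ 0.4047 -0.2557  0.0204]
scene chute_end 0.7 [431. 222.] [ 0.3948 -0.2679  0.0247]
scene spout_hinge 0.9 [406. 221.] [ 0.4536 -0.2585  0.004 ]
scene carton 0.67 [384. 212.] [ 0.5168 -0.2594 -0.    ]
wrist carton_grip 0.83 [320. 270.] [ 0.5162 -0.2586  0.07  ]
wrist frame_front 0.81 [321. 178.] [ 0.4512 -0.258   0.055 ]
wrist spout_lip 0.98 [322. 110.] [ 0.4024 -0.2571  0.0204]
wrist chute_end 0.64 [316. 107.] [ 0.4005 -0.2611  0.0247]
wrist spout_hinge 0.57 [317. 163.] [ 0.4473 -0.2603  0.004 ]
wrist carton 0.62 [320. 237.] [ 0.5154 -0.2574  0.    ]
11.15 [ 0.487  -0.2583  0.1857] [ 3.1228  0.0884 -3.1383] [-0.1551  0.1663 -0.3836 -0.0404 -0.937  -1.3891]
```

The spout looks about 1.0–1.1 rad out. I'll press it down with closed fingertips to make sure it reaches its stop.

```bash
python3 -m handwheel '[{"delta_pos":[-0.9,0,0],"dr":[-1.1,5,0]},{"delta_pos":[-0.9,0,0],"dr":[0,0,0]},{"delta_pos":[-0.9,0,-0.3],"dr":[0,0,0]},{"delta_pos":[-0.1,0,-0.8],"dr":[0,0,0]},{"delta_pos":[0,0,-0.8],"dr":[0,0,0]},{"delta_pos":[0,0,-0.8],"dr":[0,0,0]},{"delta_pos":[0,0,-0.8],"dr":[0,0,0]},{"delta_pos":[0,0,-0.5],"dr":[0,0,0]},{"delta_pos":[0,0,0],"dr":[0,0,0]}]' 1 10
python3 -m handwheel '[{"delta_pos":[0,0,-0.1],"dr":[0,0,0]},{"delta_pos":[0,0,-0.1],"dr":[0,0,0]},{"delta_pos":[0,0,0],"dr":[0,0,0]}]'
python3 -m handwheel '[{"delta_pos":[0,0,-0.1],"dr":[0,0,0]},{"delta_pos":[0,0,0],"dr":[0,0,0]}]'
python3 -m handwheel '[{"delta_pos":[0,0,-0.1],"dr":[0,0,0]},{"delta_pos":[0,0,0],"dr":[0,0,0]}]'
python3 -m handwheel '[{"delta_pos":[0,0,-0.1],"dr":[0,0,0]},{"delta_pos":[0,0,0],"dr":[0,0,0]}]'
```

```text
t: 12.05
eef_pos: [0.4016, -0.258, 0.0639]
ee_rot: [3.141, -0.003, -3.138]
force: [-0.1, 0.2, 0.8]
width: 0.0212
gripper_force: 0.0
t: 12.35
eef_pos: [0.4033, -0.2583, 0.0601]
ee_rot: [-3.141, 0.002, -3.137]
force: [0.0, 0.4, -0.2]
width: 0.0011
gripper_force: 0.0
t: 12.55
eef_pos: [0.403, -0.2583, 0.0568]
ee_rot: [-3.141, 0.001, -3.138]
force: [0.5, -1.0, 0.4]
width: 0.0007
gripper_force: 0.0
t: 12.75
eef_pos: [0.4028, -0.2582, 0.0534]
ee_rot: [3.142, 0.001, -3.138]
force: [-0.6, -0.8, -0.1]
width: 0.0005
gripper_force: 0.0
t: 12.95
eef_pos: [0.4027, -0.2583, 0.0504]
ee_rot: [-3.142, 0.001, -3.137]
force: [-1.0, 0.9, 0.7]
width: 0.0006
gripper_force: 0.2
```

```bash
for i in 1 2; do :; done; python3 -m handwheel '[{"delta_pos":[0,0,-0.1],"dr":[0,0,0]},{"delta_pos":[0,0,0],"dr":[0,0,0]}]' | grep -E "eef|force"
python3 -m handwheel '[{"delta_pos":[0,0,-0.1],"dr":[0,0,0]},{"delta_pos":[0,0,0],"dr":[0,0,0]}]'| grep -E "eef|force"
python3 -m handwheel '[{"delta_pos":[0,0,-0.1],"dr":[0,0,0]},{"delta_pos":[0,0,0],"dr":[0,0,0]}]'| grep -E "eef|force"
python3 -c "
from h import *
im=save('scene','s6.png'); cv2.imwrite('pics/s6c.png',cv2.resize(im[150:260,350:470,::-1],None,fx=5,fy=5))"
```

```text
eef_pos: [0.4027, -0.2583, 0.0475]
force: [-1.5, 0.1, 4.7]
gripper_force: 2.3
eef_pos: [0.4014, -0.2583, 0.0444]
force: [-5.1, -0.2, 9.1]
gripper_force: 4.3
eef_pos: [0.4008, -0.2582, 0.0413]
force: [-5.6, -0.7, 7.7]
gripper_force: 4.1
```

View pics/s6c.png

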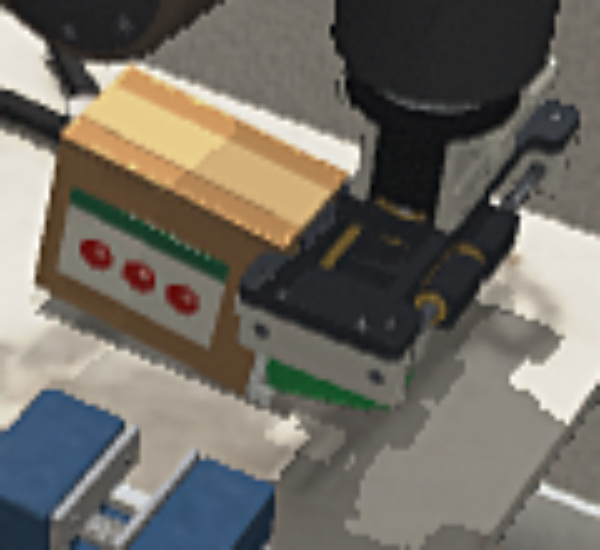

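The spout is at its firm stop: the press read 9 N and the carton's tail began to lift at (45,300). I'll back off and go to the grip point.

```bash
python3 -m handwheel '[{"delta_pos":[0,0,0.3],"dr":[0,0,0]},{"delta_pos":[0,0,0.5],"dr":[0,0,0]},{"delta_pos":[0,0,1],"dr":[0,0,0]},{"delta_pos":[0,0,1],"dr":[0,0,0]},{"delta_pos":[0.2,0,1],"dr":[0,0,0]},{"delta_pos":[0.9,0,1],"dr":[0,0,0]},{"delta_pos":[0.9,0,0],"dr":[0,0,0]},{"delta_pos":[0.9,0,0],"dr":[0,0,0]},{"delta_pos":[0.9,0,0],"dr":[0,0,0]}]' -1
python3 -m handwheel '[{"delta_pos":[0,0,0],"dr":[0,0,0]}]'
python3 c.py 7
```

```text
t: 14.5
eef_pos: [0.5186, -0.2582, 0.1869]
ee_rot: [-3.141, 0.003, -3.137]
force: [0.1, -0.4, -0.5]
width: 0.0667
gripper_force: 0.0
t: 14.6
eef_pos: [0.5201, -0.2582, 0.1859]
ee_rot: [-3.141, 0.003, -3.136]
force: [0.3, -0.5, 0.3]
width: 0.0747
gripper_force: 0.0
top carton_grip 0.56 [440. 247.] [ 0.5177 -0.2529  0.07  ]
top frame_front 0.94 [444. 284.] [ 0.4472 -0.2602  0.055 ]
top spout_lip 0.9 [440. 307.] [ 0.4045 -0.2573  0.0204]
top chute_end 0.7 [442. 309.] [ 0.4005 -0.2612  0.0247]
top spout_hinge 0.81 [433. 283.] [ 0.4531 -0.2514  0.004 ]
top carton 0.7 [438. 252.] [ 0.5181 -0.2657  0.    ]
scene carton_grip 0.89 [387. 193.] [ 0.5102 -0.2536  0.07  ]
scene frame_front 0.69 [411. 206.] [ 0.4466 -0.2594  0.055 ]
scene spout_lip 0.9 [425. 227.] [ 0.3995 -0.2485  0.0204]
scene chute_end 0.61 [430. 222.] [ 0.3958 -0.2668  0.0247]
scene spout_hinge 0.65 [406. 221.] [ 0.4549 -0.2573  0.004 ]
scene carton 0.92 [386. 212.] [ 0.5127 -0.2656 -0.    ]
wrist carton_grip 0.96 [322. 246.] [ 0.5171 -0.2592  0.07  ]
wrist frame_front 0.91 [325. 151.] [ 0.4508 -0.2577  0.055 ]
wrist spout_lip 0.65 [322.  88.] [ 0.3995 -0.2599  0.0204]
wrist chute_end 0.94 [321.  85.] [ 0.398  -0.2609  0.0247]
wrist spout_hinge 0.88 [324. 147.] [ 0.4483 -0.2578  0.004 ]
wrist carton 0.76 [322. 226.] [ 0.518  -0.2599  0.    ]
15.65 [ 0.5169 -0.2583  0.1856] [-3.1415  0.001  -3.1374] [-0.1251  0.2463 -0.2917 -0.     -1.0318 -1.4415]
```

```bash
python3 -m handwheel '[{"delta_pos":[0,-0.01,-0.8],"dr":[0,0,0]},{"delta_pos":[0,-0.01,-0.8],"dr":[0,0,0]},{"delta_pos":[0,0,-0.8],"dr":[0,0,0]},{"delta_pos":[0,0,-0.8],"dr":[0,0,0]},{"delta_pos":[0,0,-0.68],"dr":[0,0,0]},{"delta_pos":[0,0,0],"dr":[0,0,0]},{"delta_pos":[0,0,0],"dr":[0,0,0]}]'
python3 -m handwheel '[{"delta_pos":[0,0,0],"dr":[0,0,0]},{"delta_pos":[0,0,0],"dr":[0,0,0]},{"delta_pos":[0,0,0],"dr":[0,0,0]},{"delta_pos":[0,0,0],"dr":[0,0,0]},{"delta_pos":[0,0,0],"dr":[0,0,0]},{"delta_pos":[0,0,0],"dr":[0,0,0]}]' 1 40
python3 -m handwheel '[{"delta_pos":[0,0,0.3],"dr":[0,0,0]},{"delta_pos":[0,0,0.5],"dr":[0,0,0]},{"delta_pos":[0,0,0.8],"dr":[0,0,0]},{"delta_pos":[0,0,0.8],"dr":[0,0,0]},{"delta_pos":[0,0,0.8],"dr":[0,0,0]},{"delta_pos":[0,0,0.8],"dr":[0,0,0]},{"delta_pos":[0,0,0.8],"dr":[0,0,0]},{"delta_pos":[0,0,0.5],"dr":[0,0,0]},{"delta_pos":[0,0,0],"dr":[0,0,0]}]'
python3 - <<'E'
from h import *
np.set_printoptions(precision=3,suppress=True)
print(get_state()["q"])
for cam in("top","scene"):
    save(cam,cam+"8.png")
    for z,k in((0,"tub"),(0,"bench_vise")):
        for m in mark_of(cam,k)[:1]: print(cam,k,m["conf"],m["location"],at(cam,m["location"],z))
    for m in find_in(cam,"tub")[:1]: print(cam,m["conf"],m["location"],at(cam,m["location"],0.02))
E
```

```text
t: 16.35
eef_pos: [0.5171, -0.259, 0.0695]
ee_rot: [-3.141, 0.0, -3.137]
force: [0.8, -0.3, 0.5]
width: 0.0874
gripper_force: 0.0
t: 16.95
eef_pos: [0.5174, -0.2588, 0.0701]
ee_rot: [-3.141, 0.002, -3.137]
force: [-2.3, 3.6, 6.1]
width: 0.0638
gripper_force: 40.0
t: 17.85
eef_pos: [0.5176, -0.2592, 0.2305]
ee_rot: [-3.141, 0.004, -3.137]
force: [-0.2, 0.1, -4.3]
width: 0.0638
gripper_force: 40.0
[-0.126  0.21  -0.231  0.    -1.126 -1.44 ]
top tub 0.78 [266.8, 272.5] [0.482 0.09  0.   ]
top 0.63 [263.1, 268.9] [0.487 0.095 0.02 ]
scene tub 0.88 [318.6, 312.8] [0.476 0.088 0.   ]
scene 0.7 [318.9, 301.6] [0.483 0.076 0.02 ]
```

The carton is lifted. I'm carrying it level over the vise and turning it so the spout faces -y.

```bash
python3 -m handwheel '[{"delta_pos":[-0.06,0.4,0],"dr":[0,0,3]},{"delta_pos":[-0.06,0.7,0],"dr":[0,0,6]},{"delta_pos":[-0.06,0.95,0],"dr":[0,0,7]},{"delta_pos":[-0.06,0.95,0],"dr":[0,0,7]},{"delta_pos":[-0.06,0.95,0],"dr":[0,0,7]},{"delta_pos":[-0.06,0.95,0],"dr":[0,0,7]},{"delta_pos":[-0.06,0.95,0],"dr":[0,0,7]},{"delta_pos":[-0.06,0.95,0],"dr":[0,0,7]},{"delta_pos":[-0.06,0.95,0],"dr":[0,0,7]},{"delta_pos":[-0.06,0.95,0],"dr":[0,0,7]}]'
python3 -m handwheel '[{"delta_pos":[-0.07,0.95,0],"dr":[0,0,6]},{"delta_pos":[-0.07,0.95,0],"dr":[0,0,6]},{"delta_pos":[-0.07,0.95,0],"dr":[0,0,5]},{"delta_pos":[-0.07,0.95,0],"dr":[0,0,5]},{"delta_pos":[-0.07,0.95,0],"dr":[0,0,3]},{"delta_pos":[-0.07,0.95,0],"dr":[0,0,0]},{"delta_pos":[-0.07,0.95,0],"dr":[0,0,0]},{"delta_pos":[-0.07,0.7,0],"dr":[0,0,0]},{"delta_pos":[-0.07,0.4,0],"dr":[0,0,0]},{"delta_pos":[0,0,0],"dr":[0,0,0]}]'
python3 -m handwheel '[{"delta_pos":[0,0,0],"dr":[0,0,0]}]'
python3 -c "
from h import *
print(get_state()['q'])
for k in ('chute_end','carton_grip'):
  for cam in('top','scene'):
    save(cam,cam+'9.png')
    z={'chute_end':.182,'carton_grip':.228}[k]
    print(k,[(m['conf'],at(cam,m['location'],z)) for m in mark_of(cam,k)[:1]])"
```

```text
t: 19.25
eef_pos: [0.4986, 0.0032, 0.2281]
ee_rot: [3.141, 0.001, -1.998]
force: [0.1, -0.2, -3.9]
width: 0.064
gripper_force: 40.0
t: 20.25
eef_pos: [0.4798, 0.2357, 0.2279]
ee_rot: [3.141, 0.001, -1.565]
force: [0.2, -1.7, -4.4]
width: 0.0638
gripper_force: 40.0
t: 20.35
eef_pos: [0.4798, 0.2342, 0.228]
ee_rot: [3.141, 0.0, -1.566]
force: [-0.5, -0.9, -4.6]
width: 0.0636
gripper_force: 40.0
[ 8.21085455e-01  1.39859869e-01 -3.23923140e-01 -7.37679838e-04
 -1.10705790e+00 -8.16223447e-01]
chute_end [(0.73, array([0.47759996, 0.11669995, 0.182     ]))]
chute_end []
carton_grip [(0.6, array([0.48208818, 0.23664637, 0.228     ]))]
carton_grip [(0.84, array([0.47588806, 0.22942622, 0.228     ]))]
```

```bash
python3 -m handwheel '[{"delta_pos":[0,-0.3,-0.45],"dr":[5,0,0]},{"delta_pos":[0,-0.3,-0.45],"dr":[6,0,0]},{"delta_pos":[0,-0.3,-0.45],"dr":[6,0,0]},{"delta_pos":[0,-0.3,-0.45],"dr":[6,0,0]},{"delta_pos":[0,-0.27,-0.37],"dr":[6,0,0]},{"delta_pos":[0,0,0],"dr":[0,0,0]},{"delta_pos":[0,0,0],"dr":[0,0,0]}]'
python3 -m handwheel '[{"delta_pos":[0,-0.26,0.17],"dr":[4,0,0]},{"delta_pos":[0,-0.26,0.17],"dr":[4,0,0]},{"delta_pos":[0,-0.26,0.17],"dr":[4,0,0]},{"delta_pos":[0,-0.26,0.17],"dr":[4,0,0]},{"delta_pos":[0,0,0],"dr":[0,0,0]}]'
python3 - <<'E'
from h import *
print(get_state()['q'])
a=save("top","t10.png")[200:340,190:350,::-1];b=save("scene","s10.png")[190:340,230:430,::-1]
a=cv2.resize(a,(400,350));b=cv2.resize(b,(467,350));cv2.imwrite("pics/ab10.png",cv2.resize(np.hstack([a,b]),(800,323)))
for cam in("top","scene"):
  for i in("0","1"): print([(round(m['conf'],2),np.round(m['location'])) for m in find_in(cam,'knob'+i)])
E
```

```text
t: 21.45
eef_pos: [0.4809, 0.1886, 0.1629]
ee_rot: [-3.14, 0.505, -1.57]
force: [0.7, 0.7, -3.2]
width: 0.0637
gripper_force: 40.0
t: 21.95
eef_pos: [0.4805, 0.1581, 0.1833]
ee_rot: [-3.139, 0.785, -1.566]
force: [-0.5, 0.1, -3.7]
width: 0.0636
gripper_force: 40.0
[ 0.0603433   0.22563835 -0.26747583 -0.86382546 -1.18952802  0.32900825]
[]
[]
[(0.6, array([316., 308.])), (0.48, array([326., 310.]))]
[(0.6, array([316., 308.])), (0.48, array([326., 310.]))]
```

View pics/ab10.png

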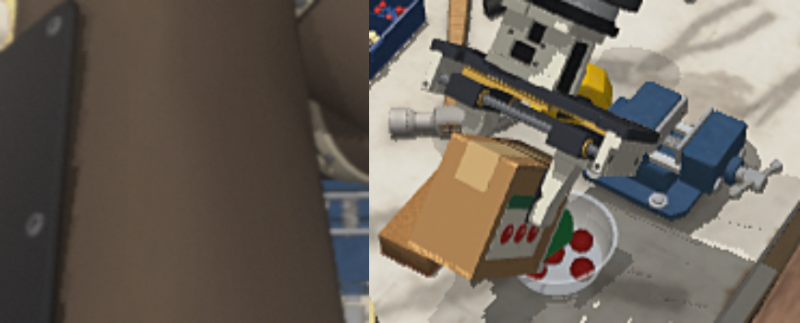

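In the scene view the chute is over the tub and at least three red knobs are inside it, near (580,250). I'm tilting further, with a small shake.

```bash
python3 -m handwheel '[{"delta_pos":[0,-0.28,0.08],"dr":[4,0,0]},{"delta_pos":[0,-0.28,0.08],"dr":[4,0,0]},{"delta_pos":[0,-0.28,0.08],"dr":[4,0,0]},{"delta_pos":[0,-0.28,0.08],"dr":[4,0,0]},{"delta_pos":[0,-0.1,0.03],"dr":[3,0,0]},{"delta_pos":[0,0,0],"dr":[0,0,0]},{"delta_pos":[0,0,0],"dr":[0,0,0]},{"delta_pos":[0,0,0],"dr":[0,0,0]}]'
python3 -m handwheel '[{"delta_pos":[0.25,0,0],"dr":[0,0,0]},{"delta_pos":[-0.5,0,0],"dr":[0,0,0]},{"delta_pos":[0.5,0,0],"dr":[0,0,0]},{"delta_pos":[-0.25,0,0.2],"dr":[0,0,0]},{"delta_pos":[0,0,-0.2],"dr":[0,0,0]},{"delta_pos":[0,0,0],"dr":[0,0,0]},{"delta_pos":[0,0,0],"dr":[0,0,0]},{"delta_pos":[0,0,0],"dr":[0,0,0]}]'
python3 - <<'E'
from h import *
b=save("scene","s11.png")[220:350,260:380,::-1]
cv2.imwrite("pics/s11c.png",cv2.resize(b,None,fx=4,fy=4))
print([(round(m['conf'],2),np.round(m['location'])) for m in find_in("scene",'knob0')])
E
```

```text
t: 23.05
eef_pos: [0.4801, 0.1233, 0.1945]
ee_rot: [-3.13, 1.116, -1.558]
force: [-0.2, 0.7, -2.9]
width: 0.0636
gripper_force: 40.0
t: 23.85
eef_pos: [0.4801, 0.1227, 0.1939]
ee_rot: [-3.134, 1.118, -1.562]
force: [-1.0, -0.2, -4.9]
width: 0.0636
gripper_force: 40.0
[(0.59, array([301., 308.])), (0.52, array([316., 307.])), (0.48, array([306., 317.])), (0.42, array([327., 299.]))]
```

View pics/s11c.png

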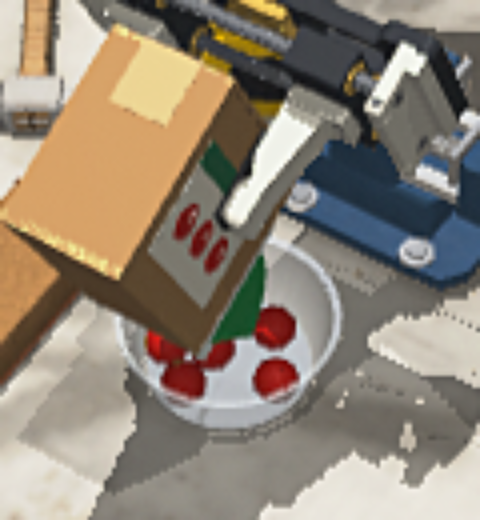

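Five knobs are visible in the tub. I'll shake once more, raise the carton and look for the sixth.

```bash
python3 -m handwheel '[{"delta_pos":[0,0,0.2],"dr":[-5,0,0]},{"delta_pos":[0,0,-0.2],"dr":[6,0,0]},{"delta_pos":[0.3,0,0],"dr":[-5,0,0]},{"delta_pos":[-0.6,0,0],"dr":[5,0,0]},{"delta_pos":[0.3,0,0],"dr":[0,0,0]},{"delta_pos":[0,0,0],"dr":[0,0,0]},{"delta_pos":[0,0,0],"dr":[0,0,0]},{"delta_pos":[0,0,0.6],"dr":[0,0,0]},{"delta_pos":[0,0,0.9],"dr":[0,0,0]},{"delta_pos":[0,0,0.6],"dr":[0,0,0]}]'
python3 - <<'E'
from h import *
b=save("scene","s12.png")[220:350,260:380,::-1]
cv2.imwrite("pics/s12c.png",cv2.resize(b,None,fx=4,fy=4))
print([(round(m['conf'],2),np.round(m['location'])) for m in find_in("scene",'knob0')])
save("wrist","w12.png")
print([(round(m['conf'],2),np.round(m['location'])) for m in find_in("wrist",'knob0')])
E
```

```text
t: 24.95
eef_pos: [0.4801, 0.1227, 0.2589]
ee_rot: [-3.128, 1.135, -1.556]
force: [-0.4, -0.4, -4.1]
width: 0.064
gripper_force: 40.0
[(0.6, array([312., 304.])), (0.57, array([316., 292.]))]
[]
```

View pics/s12c.png

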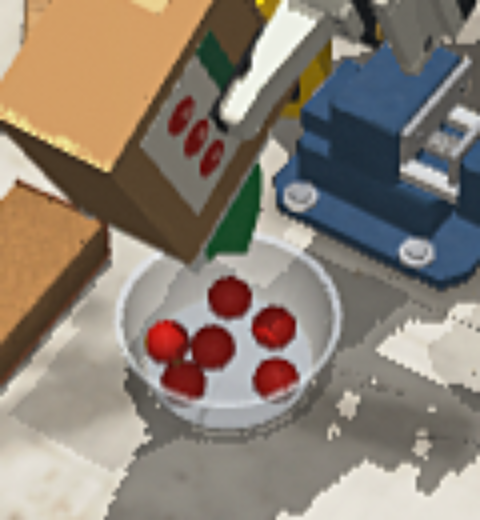

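All six red knobs are in the tub, between (165,340) and (275,380) in the crop. Now I level the carton and carry it back.

```bash
python3 -m handwheel '[{"delta_pos":[0,0.2,0],"dr":[-5,0,0]},{"delta_pos":[0,0.2,0],"dr":[-7,0,0]},{"delta_pos":[0,0.2,0],"dr":[-7,0,0]},{"delta_pos":[0,0.2,0],"dr":[-7,0,0]},{"delta_pos":[0,0.2,0],"dr":[-7,0,0]},{"delta_pos":[0,0.2,0],"dr":[-7,0,0]},{"delta_pos":[0,0,0],"dr":[-7,0,0]},{"delta_pos":[0,0,0],"dr":[-7,0,0]},{"delta_pos":[0,0,0],"dr":[-7,0,0]},{"delta_pos":[0,0,0],"dr":[-4,0,0]}]'
python3 -m handwheel '[{"delta_pos":[0,0,0],"dr":[0,0,0]}]'
```

```text
t: 26.15
eef_pos: [0.4788, 0.1594, 0.2557]
ee_rot: [3.139, -0.005, -1.564]
force: [-0.1, -0.2, -4.2]
width: 0.0639
gripper_force: 40.0
t: 26.25
eef_pos: [0.4785, 0.1598, 0.2547]
ee_rot: [3.137, -0.003, -1.563]
force: [0.4, 0.5, -3.9]
width: 0.0638
gripper_force: 40.0
```

```bash
python3 -m handwheel '[{"delta_pos":[0.08,-0.4,0],"dr":[0,0,-5.3]},{"delta_pos":[0.08,-0.7,0],"dr":[0,0,-5.3]},{"delta_pos":[0.08,-0.9,0],"dr":[0,0,-5.3]},{"delta_pos":[0.08,-0.9,0],"dr":[0,0,-5.3]},{"delta_pos":[0.08,-0.9,0],"dr":[0,0,-5.3]},{"delta_pos":[0.08,-0.9,0],"dr":[0,0,-5.3]},{"delta_pos":[0.08,-0.9,0],"dr":[0,0,-5.3]},{"delta_pos":[0.08,-0.9,0],"dr":[0,0,-5.3]},{"delta_pos":[0.08,-0.9,0],"dr":[0,0,-5.3]}]'
python3 -m handwheel '[{"delta_pos":[0.08,-0.9,0],"dr":[0,0,-5.3]},{"delta_pos":[0.08,-0.9,0],"dr":[0,0,-5.3]},{"delta_pos":[0.08,-0.9,0],"dr":[0,0,-5.3]},{"delta_pos":[0.08,-0.9,0],"dr":[0,0,-5.3]},{"delta_pos":[0.08,-0.9,0],"dr":[0,0,-5.3]},{"delta_pos":[0.08,-0.9,0],"dr":[0,0,-5.3]},{"delta_pos":[0.05,-0.7,0],"dr":[0,0,-5.3]},{"delta_pos":[0,-0.4,0],"dr":[0,0,-5.3]},{"delta_pos":[0,0,0],"dr":[0,0,0]},{"delta_pos":[0,0,0],"dr":[0,0,0]}]'
python3 -c "
from h import *
for cam in('top','scene'):
    save(cam,cam+'13.png')
    for k,z in dict(carton=.185,frame_front=.24,chute_end=.21).items(): print(cam,k,[(round(m['conf'],2),at(cam,m['location'],z)) for m in mark_of(cam,k)[:1]])"
```

```text
t: 27.15
eef_pos: [0.5005, -0.0646, 0.2557]
ee_rot: [3.139, 0.001, -2.404]
force: [0.2, 1.2, -2.9]
width: 0.064
gripper_force: 40.0
t: 28.15
eef_pos: [0.5167, -0.2584, 0.2558]
ee_rot: [3.14, -0.0, -3.139]
force: [-0.6, 0.0, -3.5]
width: 0.0638
gripper_force: 40.0
top carton [(0.7, array([ 0.5237774, -0.2650666,  0.185    ]))]
top frame_front [(0.59, array([ 0.4448422 , -0.26279733,  0.24      ]))]
top chute_end [(0.76, array([ 0.39737391, -0.26103126,  0.21      ]))]
scene carton [(0.98, array([ 0.51728255, -0.26235168,  0.185     ]))]
scene frame_front [(0.83, array([ 0.45604072, -0.25808539,  0.24      ]))]
scene chute_end [(0.69, array([ 0.39775418, -0.27603289,  0.21      ]))]
```

```bash
python3 -m handwheel '[{"delta_pos":[0,0,-0.5],"dr":[0,0,0]},{"delta_pos":[0,0,-0.9],"dr":[0,0,0]},{"delta_pos":[0,0,-0.9],"dr":[0,0,0]},{"delta_pos":[0,0,-0.9],"dr":[0,0,0]},{"delta_pos":[0,0,-0.9],"dr":[0,0,0]},{"delta_pos":[0,0,-0.9],"dr":[0,0,0]},{"delta_pos":[0,0,-0.7],"dr":[0,0,0]},{"delta_pos":[0,0,-0.35],"dr":[0,0,0]},{"delta_pos":[0,0,0],"dr":[0,0,0]},{"delta_pos":[0,0,0],"dr":[0,0,0]}]'
python3 -m handwheel '[{"delta_pos":[0,0,-0.05],"dr":[0,0,0]},{"delta_pos":[0,0,-0.04],"dr":[0,0,0]},{"delta_pos":[0,0,0],"dr":[0,0,0]}]'
```

```text
t: 29.55
eef_pos: [0.5183, -0.2584, 0.0764]
ee_rot: [-3.141, 0.002, -3.139]
force: [-0.5, -0.8, -3.0]
width: 0.064
gripper_force: 40.0
t: 29.85
eef_pos: [0.5178, -0.2583, 0.0734]
ee_rot: [-3.141, 0.002, -3.139]
force: [-0.2, 0.5, -3.5]
width: 0.064
gripper_force: 40.0
```

```bash
python3 -m handwheel '[{"delta_pos":[0,0,-0.06],"dr":[0,0,0]},{"delta_pos":[0,0,0],"dr":[0,0,0]}]' | grep -E "eef|^force"
python3 -m handwheel '[{"delta_pos":[0,0,-0.05],"dr":[0,0,0]},{"delta_pos":[0,0,0],"dr":[0,0,0]}]'| grep -E "eef|^force"
python3 -m handwheel '[{"delta_pos":[0,0,-0.03],"dr":[0,0,0]},{"delta_pos":[0,0,0],"dr":[0,0,0]}]'| grep -E "eef|^force"
```

```text
eef_pos: [0.5175, -0.2583, 0.071]
force: [-0.5, -0.2, -3.4]
eef_pos: [0.5176, -0.2584, 0.0702]
force: [-2.3, 0.9, 4.0]
eef_pos: [0.5176, -0.2584, 0.0701]
force: [-7.2, 4.2, 12.7]
```

The carton is on the bench, so I release it, rise, and look at it again.

```bash
python3 -m handwheel '[{"delta_pos":[0,0,0.03],"dr":[0,0,0]},{"delta_pos":[0,0,0],"dr":[0,0,0]},{"delta_pos":[0,0,0],"dr":[0,0,0]},{"delta_pos":[0,0,0],"dr":[0,0,0]},{"delta_pos":[0,0,0],"dr":[0,0,0]},{"delta_pos":[0,0,0],"dr":[0,0,0]}]' -1
python3 -m handwheel '[{"delta_pos":[0,0,0.5],"dr":[0,0,0]},{"delta_pos":[0,0,0.9],"dr":[0,0,0]},{"delta_pos":[0,0,0.9],"dr":[0,0,0]},{"delta_pos":[0,0,0.9],"dr":[0,0,0]},{"delta_pos":[-0.3,0,0.6],"dr":[0,0,0]},{"delta_pos":[-0.9,0,0],"dr":[0,0,0]},{"delta_pos":[-0.9,0,0],"dr":[0,0,0]},{"delta_pos":[0,0,0],"dr":[0,0,0]},{"delta_pos":[0,0,0],"dr":[0,0,0]}]'
python3 c.py 14
```

```text
t: 31.05
eef_pos: [0.5175, -0.2583, 0.0694]
ee_rot: [-3.142, 0.001, -3.139]
force: [-0.2, -0.3, 0.5]
width: 0.0874
gripper_force: 0.0
t: 31.95
eef_pos: [0.4545, -0.2584, 0.184]
ee_rot: [-3.141, 0.002, -3.139]
force: [0.2, 0.6, 0.6]
width: 0.0878
gripper_force: 0.0
top frame_front 0.67 [444. 283.] [ 0.4488 -0.2598  0.055 ]
top spout_lip 0.93 [440. 310.] [ 0.3983 -0.2587  0.0204]
top chute_end 0.91 [443. 314.] [ 0.3915 -0.2626  0.0247]
top spout_hinge 0.7 [437. 281.] [ 0.4569 -0.2588  0.004 ]
scene carton_grip 0.74 [386. 192.] [ 0.5118 -0.2551  0.07  ]
scene frame_front 0.61 [408. 205.] [ 0.4554 -0.2584  0.055 ]
scene spout_lip 0.74 [381. 214.] [ 0.5097 -0.232   0.0204]
scene chute_end 0.93 [432. 223.] [ 0.3901 -0.2648  0.0247]
scene spout_hinge 0.57 [406. 221.] [ 0.4533 -0.2579  0.004 ]
scene carton 0.73 [382. 212.] [ 0.5193 -0.2582  0.    ]
wrist carton_grip 0.35 [324. 291.] [ 0.4883 -0.2575  0.07  ]
wrist frame_front 0.63 [322. 164.] [ 0.3973 -0.2598  0.055 ]
wrist spout_lip 0.56 [323. 164.] [ 0.3992 -0.2587  0.0204]
wrist chute_end 0.65 [321. 163.] [ 0.3982 -0.2602  0.0247]
wrist spout_hinge 0.79 [322. 219.] [ 0.4484 -0.26    0.004 ]
wrist carton 0.66 [322. 290.] [ 0.5161 -0.2595  0.    ]
33.0 [ 0.4545 -0.2583  0.1836] [-3.1415  0.0012 -3.1392] [-0.1412  0.1596 -0.4102 -0.0001 -0.9999 -1.4272]
```

```bash
python3 -m handwheel '[{"delta_pos":[-0.7,0,0],"dr":[0,-5,0]},{"delta_pos":[-0.7,0,0],"dr":[0,-5,0]},{"delta_pos":[-0.61,0,-0.4],"dr":[0,-5,0]},{"delta_pos":[0,0,-0.9],"dr":[0,-5,0]},{"delta_pos":[0,0,-0.9],"dr":[0,-5,0]},{"delta_pos":[0,0,-0.9],"dr":[0,0,0]},{"delta_pos":[0,0,-0.8],"dr":[0,0,0]},{"delta_pos":[0,0,-0.5],"dr":[0,0,0]},{"delta_pos":[0,0,0],"dr":[0,0,0]},{"delta_pos":[0,0,0],"dr":[0,0,0]}]' -0.5
python3 c.py 15 | grep -E "wrist|^[0-9]"
```

```text
t: 34.0
eef_pos: [0.3944, -0.2586, 0.0518]
ee_rot: [-3.14, 0.437, -3.139]
force: [0.2, 0.3, 0.2]
width: 0.0657
gripper_force: 0.0
wrist spout_lip 0.96 [320. 272.] [ 0.3963 -0.2599  0.0204]
wrist spout_hinge 0.85 [321. 314.] [ 0.4485 -0.2597  0.004 ]
wrist carton 0.56 [322. 363.] [ 0.5133 -0.2593  0.    ]
35.05 [ 0.3942 -0.2583  0.0515] [-3.1404  0.4373 -3.139 ] [-0.3162  0.149  -0.7454 -0.4796 -0.2893 -0.8179]
```

```bash
python3 -m handwheel '[{"delta_pos":[0,0,-0.4],"dr":[0,0,0]},{"delta_pos":[0,0,-0.43],"dr":[0,0,0]},{"delta_pos":[0,0,0],"dr":[0,0,0]}]'
python3 -m handwheel '[{"delta_pos":[0,0,0],"dr":[0,0,0]},{"delta_pos":[0,0,0],"dr":[0,0,0]},{"delta_pos":[0,0,0],"dr":[0,0,0]},{"delta_pos":[0,0,0],"dr":[0,0,0]},{"delta_pos":[0,0,0],"dr":[0,0,0]},{"delta_pos":[0,0,0],"dr":[0,0,0]},{"delta_pos":[0,0,0],"dr":[0,0,0]},{"delta_pos":[0,0,0],"dr":[0,0,0]}]' 1 8
```

```text
t: 35.35
eef_pos: [0.3937, -0.2582, 0.0255]
ee_rot: [3.142, 0.436, -3.14]
force: [-0.6, -0.2, 0.7]
width: 0.0659
gripper_force: 0.0
t: 36.15
eef_pos: [0.3944, -0.2583, 0.0269]
ee_rot: [-3.14, 0.438, -3.139]
force: [-2.1, 1.1, 5.3]
width: 0.0549
gripper_force: 8.0
```

The 55 mm width means the pads hold the chute wings rather than the lip. That works for raising the spout most of the way; after that I'll push it shut from the front.

```bash
python3 -m handwheel '[{"delta_pos":[0.06,0,0.17],"dr":[0,2,0]},{"delta_pos":[0.08,0,0.17],"dr":[0,3,0]},{"delta_pos":[0.1,0,0.16],"dr":[0,3,0]},{"delta_pos":[0.12,0,0.14],"dr":[0,3,0]},{"delta_pos":[0.13,0,0.13],"dr":[0,3,0]},{"delta_pos":[0.14,0,0.11],"dr":[0,3,0]},{"delta_pos":[0.15,0,0.1],"dr":[0,3,0]},{"delta_pos":[0.15,0,0.09],"dr":[0,3,0]},{"delta_pos":[0,0,0],"dr":[0,0,0]}]'
python3 c.py 16 0.4 | grep -E "lip|hinge|front|chute|^[0-9]"
```

```text
t: 37.05
eef_pos: [0.4234, -0.2582, 0.0585]
ee_rot: [-3.141, 0.035, -3.138]
force: [0.9, 0.2, -2.6]
width: 0.0551
gripper_force: 8.0
top spout_lip 0.66 [257. 256.] [0.5087 0.1029 0.0516]
scene frame_front 0.64 [407. 202.] [ 0.4619 -0.2662  0.055 ]
scene spout_hinge 0.56 [404. 220.] [ 0.4611 -0.2592  0.004 ]
wrist spout_lip 0.61 [321. 314.] [ 0.422  -0.2595  0.0516]
38.1 [ 0.4218 -0.2583  0.0586] [-3.1416  0.0353 -3.1393] [-0.1555  0.261  -0.6331 -0.0092 -0.6418 -1.4057]
```

The spout is now at about 0.45 rad. I'll release it, back off, close the fingers and push the lip shut from the front.

```bash
python3 -m handwheel '[{"delta_pos":[0,0,0],"dr":[0,0,0]},{"delta_pos":[0,0,0],"dr":[0,0,0]},{"delta_pos":[0,0,0],"dr":[0,0,0]},{"delta_pos":[-0.4,0,0.1],"dr":[0,2,0]},{"delta_pos":[-0.5,0,0],"dr":[0,0,0]},{"delta_pos":[-0.5,0,0],"dr":[0,0,0]}]' -0.6
python3 -m handwheel '[{"delta_pos":[0,0,0],"dr":[0,0,0]},{"delta_pos":[0,0,0],"dr":[0,0,0]},{"delta_pos":[0,0,0],"dr":[0,0,0]},{"delta_pos":[0,0,0],"dr":[0,0,0]},{"delta_pos":[0,0,0],"dr":[0,0,0]},{"delta_pos":[0,0,0],"dr":[0,0,0]},{"delta_pos":[0,0,0],"dr":[0,0,0]},{"delta_pos":[0,0,0],"dr":[0,0,0]},{"delta_pos":[0,0,0],"dr":[0,0,0]},{"delta_pos":[0,0,0],"dr":[0,0,0]}]' 1
python3 c.py 17 0.45 | grep -E "lip|hinge|front|chute|^[0-9]"
```

```text
t: 38.7
eef_pos: [0.3793, -0.2582, 0.0616]
ee_rot: [3.142, 0.002, -3.139]
force: [-0.6, 0.2, -0.0]
width: 0.0701
gripper_force: 0.0
t: 39.7
eef_pos: [0.3802, -0.2583, 0.0618]
ee_rot: [-3.142, 0.001, -3.139]
force: [0.6, 0.0, -0.1]
width: 0.0006
gripper_force: 0.0
scene frame_front 0.58 [408. 206.] [ 0.4537 -0.2561  0.055 ]
scene spout_lip 0.7 [417. 215.] [ 0.4216 -0.2426  0.0503]
scene chute_end 0.7 [422. 213.] [ 0.4137 -0.2514  0.0553]
scene spout_hinge 0.7 [328. 300.] [0.4766 0.0524 0.004 ]
wrist spout_lip 0.56 [321. 371.] [ 0.4135 -0.2596  0.0503]
wrist chute_end 0.71 [322. 370.] [ 0.4096 -0.2588  0.0553]
40.75 [ 0.3802 -0.2583  0.0618] [-3.1415  0.0011 -3.1391] [-0.1664  0.2204 -0.6861 -0.0001 -0.6632 -1.4019]
```

```bash
python3 -m handwheel '[{"delta_pos":[0.25,0,0],"dr":[0,0,0]},{"delta_pos":[0.25,0,0],"dr":[0,0,0]},{"delta_pos":[0.2,0,0],"dr":[0,0,0]},{"delta_pos":[0.2,0,0],"dr":[0,0,0]},{"delta_pos":[0.2,0,0],"dr":[0,0,0]},{"delta_pos":[0.2,0,0],"dr":[0,0,0]},{"delta_pos":[0.15,0,0],"dr":[0,0,0]},{"delta_pos":[0.15,0,0],"dr":[0,0,0]},{"delta_pos":[0,0,0],"dr":[0,0,0]}]' | grep -E "eef|^force"
python3 -m handwheel '[{"delta_pos":[0.07,0,0],"dr":[0,0,0]},{"delta_pos":[0,0,0],"dr":[0,0,0]}]'| grep -E "eef|^force"
python3 -m handwheel '[{"delta_pos":[0.07,0,0],"dr":[0,0,0]},{"delta_pos":[0,0,0],"dr":[0,0,0]}]'| grep -E "eef|^force"
python3 -m handwheel '[{"delta_pos":[0.07,0,0],"dr":[0,0,0]},{"delta_pos":[0,0,0],"dr":[0,0,0]}]'| grep -E "eef|^force"
python3 c.py 18 0 | grep -E "lip|hinge|front|chute|grip|carton|^[0-9]"
```

```text
eef_pos: [0.4267, -0.2582, 0.0614]
force: [-5.5, -0.3, 5.8]
eef_pos: [0.4282, -0.2582, 0.0614]
force: [-6.3, 0.8, 7.3]
eef_pos: [0.4303, -0.2582, 0.0614]
force: [-8.3, 0.4, 6.5]
eef_pos: [0.4324, -0.2582, 0.0614]
force: [-6.4, 0.2, 7.6]
top carton_grip 0.7 [444. 230.] [ 0.5508 -0.2623  0.07  ]
scene carton_grip 0.8 [376. 188.] [ 0.5422 -0.2567  0.07  ]
scene frame_front 0.55 [398. 202.] [ 0.4778 -0.2541  0.055 ]
scene spout_lip 0.62 [406. 212.] [ 0.4456 -0.2311  0.0569]
scene chute_end 0.51 [414. 208.] [ 0.4354 -0.2502  0.061 ]
scene spout_hinge 0.6 [396. 215.] [ 0.4848 -0.2636  0.004 ]
scene carton 0.69 [371. 205.] [ 0.5569 -0.2664  0.    ]
wrist spout_lip 0.42 [324. 349.] [ 0.4486 -0.2577  0.0569]
wrist chute_end 0.62 [523. 433.] [ 0.5116 -0.1436  0.061 ]
wrist spout_hinge 0.38 [323. 350.] [ 0.4819 -0.2586  0.004 ]
43.3 [ 0.4324 -0.2582  0.0614] [ 3.141  -0.0033 -3.1397] [-0.1476  0.2854 -0.5887 -0.0001 -0.7    -1.4212]
```

The fingertips rode on the lip's upper edge (force up and back) and the carton slid about 3 cm toward +x. It's still upright with room around it. I'll come in again lower, with the fingers tilted so their faces push the lip up and in.

```bash
python3 -m handwheel '[{"delta_pos":[-0.8,0,0],"dr":[0,0,0]},{"delta_pos":[-0.5,0,0],"dr":[0,-8.3,0]},{"delta_pos":[0,0,-0.3],"dr":[0,-8.3,0]},{"delta_pos":[0,0,-0.3],"dr":[0,-8.3,0]},{"delta_pos":[0,0,0],"dr":[0,0,0]},{"delta_pos":[0,0,0],"dr":[0,0,0]}]'
cat > d.py <<'E'
from h import *
import sys
hx=float(sys.argv[1])
for cam,ks in(("scene",("carton_grip","frame_front","spout_lip","chute_end")),("wrist",("spout_lip","chute_end"))):
    grab_frame(cam)
    for k in ks:
        for m in mark_of(cam,k)[:1]:
            if k in("carton_grip","frame_front"): print(cam,k,round(m["conf"],2),at(cam,m["location"],.07 if k[0]=="c" else .055)); continue
            r,p=(.0531,.057) if k=="spout_lip" else (.057,0)
            A=np.linspace(0,1.2,121);e=[np.hypot(*(proj(cam,[hx-r*np.sin(a+p),-.259,.004+r*np.cos(a+p)])-m["location"])) for a in A]
            i=int(np.argmin(e));print(cam,k,round(m["conf"],2),"angle",A[i],"err px",round(e[i],1))
s=get_state();print(s["t"],s["eef_pos"],s["ee_rot"])
E
python3 d.py 0.478
```

```text
t: 43.9
eef_pos: [0.3944, -0.2585, 0.0472]
ee_rot: [3.133, 0.37, -3.141]
force: [0.5, 0.5, 0.2]
width: 0.0004
gripper_force: 0.0
scene carton_grip 0.77 [ 0.54011774 -0.25449154  0.07      ]
scene frame_front 0.66 [ 0.48500947 -0.25850151  0.055     ]
scene spout_lip 0.78 angle 0.6 err px 2.1
scene chute_end 0.64 angle 0.65 err px 3.0
wrist spout_lip 0.53 angle 0.6900000000000001 err px 1.4
44.3 [ 0.39397153 -0.25746371  0.04667784] [ 3.13283191  0.36978372 -3.13847338]
```

```bash
python3 -m handwheel '[{"delta_pos":[0.4,0,-0.1],"dr":[0,0,0]},{"delta_pos":[0.4,0,0],"dr":[0,0,0]},{"delta_pos":[0.25,0,0],"dr":[0,0,0]},{"delta_pos":[0.1,0,0.07],"dr":[0,0,0]},{"delta_pos":[0.1,0,0.08],"dr":[0,0,0]},{"delta_pos":[0,0,0],"dr":[0,0,0]}]'|grep -E "eef|^force"
python3 -m handwheel '[{"delta_pos":[0.1,0,0.08],"dr":[0,0,0]},{"delta_pos":[0.1,0,0.07],"dr":[0,0,0]},{"delta_pos":[0.1,0,0.06],"dr":[0,0,0]},{"delta_pos":[0,0,0],"dr":[0,0,0]}]'|grep -E "eef|^force"
python3 d.py 0.478
```

```text
eef_pos: [0.4314, -0.2576, 0.0484]
force: [-0.3, 0.2, 0.5]
eef_pos: [0.4409, -0.2578, 0.055]
force: [-0.6, -0.3, 0.4]
scene carton_grip 0.78 [ 0.54579469 -0.25708018  0.07      ]
scene frame_front 0.71 [ 0.47664541 -0.25357216  0.055     ]
scene chute_end 0.64 angle 1.2 err px 124.3
wrist spout_lip 0.6 angle 0.34 err px 0.9
wrist chute_end 0.44 angle 0.27 err px 0.9
45.7 [ 0.44030258 -0.25767719  0.05454413] [ 3.13287147  0.37029946 -3.13914934]
```

That's closing it: about 0.3 rad now. I continue.

```bash
python3 -m handwheel '[{"delta_pos":[0.1,0,0.04],"dr":[0,0,0]},{"delta_pos":[0.1,0,0.03],"dr":[0,0,0]},{"delta_pos":[0.1,0,0.02],"dr":[0,0,0]},{"delta_pos":[0.1,0,0.01],"dr":[0,0,0]},{"delta_pos":[0,0,0],"dr":[0,0,0]}]'|grep -E "eef|^force"
python3 -m handwheel '[{"delta_pos":[0.08,0,0],"dr":[0,0,0]},{"delta_pos":[0.0,0,0],"dr":[0,0,0]}]'|grep -E "eef|^force"
python3 -m handwheel '[{"delta_pos":[0.08,0,0],"dr":[0,0,0]},{"delta_pos":[0.0,0,0],"dr":[0,0,0]}]'|grep -E "eef|^force"
python3 -m handwheel '[{"delta_pos":[0.08,0,0],"dr":[0,0,0]},{"delta_pos":[0.0,0,0],"dr":[0,0,0]}]'|grep -E "eef|^force"
python3 d.py 0.478
```

```text
eef_pos: [0.4528, -0.2577, 0.0576]
force: [0.0, 0.1, -0.1]
eef_pos: [0.4549, -0.2576, 0.0575]
force: [-0.7, 0.2, -0.4]
eef_pos: [0.4573, -0.2576, 0.0575]
force: [-0.4, 0.4, -0.4]
eef_pos: [0.4597, -0.2577, 0.0576]
force: [0.6, 0.4, 0.1]
scene carton_grip 0.66 [ 0.5478403  -0.25485664  0.07      ]
scene frame_front 0.64 [ 0.48588359 -0.25663345  0.055     ]
scene spout_lip 0.5 angle 0.0 err px 3.4
wrist spout_lip 0.56 angle 0.0 err px 1.9
wrist chute_end 0.77 angle 0.0 err px 7.5
47.2 [ 0.45959004 -0.25770706  0.05763746] [ 3.1329878   0.37053115 -3.13907213]
```

```bash
python3 -m handwheel '[{"delta_pos":[0.08,0,0],"dr":[0,0,0]},{"delta_pos":[0.0,0,0],"dr":[0,0,0]}]'|grep -E "eef|^force"
python3 -m handwheel '[{"delta_pos":[0.08,0,0],"dr":[0,0,0]},{"delta_pos":[0.0,0,0],"dr":[0,0,0]}]'|grep -E "eef|^force"
python3 -m handwheel '[{"delta_pos":[0.08,0,0],"dr":[0,0,0]},{"delta_pos":[0.08,0,0],"dr":[0,0,0]},{"delta_pos":[0.0,0,0],"dr":[0,0,0]}]'|grep -E "eef|^force"
python3 -m handwheel '[{"delta_pos":[0.08,0,0],"dr":[0,0,0]},{"delta_pos":[0.08,0,0],"dr":[0,0,0]},{"delta_pos":[0.08,0,0],"dr":[0,0,0]}]'|grep -E "eef|^force"
python3 -m handwheel '[{"delta_pos":[0,0,0],"dr":[0,0,0]}]'|grep -E "eef|^force"
python3 d.py 0.478
```

```text
eef_pos: [0.4619, -0.2576, 0.0575]
force: [0.4, 0.6, 0.7]
eef_pos: [0.464, -0.2576, 0.0573]
force: [-1.8, 0.7, 1.6]
eef_pos: [0.4694, -0.2576, 0.0574]
force: [-0.6, -1.1, -1.3]
eef_pos: [0.4764, -0.2576, 0.0575]
force: [-1.3, 0.6, -0.9]
eef_pos: [0.4768, -0.2577, 0.0576]
force: [0.1, 0.5, -1.3]
scene carton_grip 0.86 [ 0.565719   -0.26044712  0.07      ]
scene frame_front 0.69 [ 0.49437953 -0.25676248  0.055     ]
wrist spout_lip 0.59 angle 0.0 err px 26.4
wrist chute_end 0.84 angle 0.0 err px 30.7
48.7 [ 0.47646606 -0.25769864  0.05769838] [ 3.13298835  0.37065142 -3.13905391]
```

The carton is now sliding with the push, so the spout must be at its shut stop. I'll back away and check.

```bash
python3 -m handwheel '[{"delta_pos":[-0.6,0,0],"dr":[0,0,0]},{"delta_pos":[-0.8,0,0.3],"dr":[0,5,0]},{"delta_pos":[-0.5,0,1],"dr":[0,8,0]},{"delta_pos":[0,0,1],"dr":[0,8,0]},{"delta_pos":[0,0,1],"dr":[0,0,0]},{"delta_pos":[0,0,1],"dr":[0,0,0]},{"delta_pos":[0,0,0],"dr":[0,0,0]},{"delta_pos":[0,0,0],"dr":[0,0,0]}]' -1
python3 c.py 20 0
python3 - <<'E'
from h import *
for cam in("top","scene","wrist"):
    im=cv2.cvtColor(cv2.imread(f"pics/{cam}20.png"),cv2.COLOR_BGR2HSV)
    m=cv2.inRange(im,(45,120,50),(80,255,255));n,l,s,c=cv2.connectedComponentsWithStats(m)
    print(cam,[(list(map(int,s[i])),c[i].round()) for i in range(1,n) if s[i][4]>8])
E
```

```text
t: 49.5
eef_pos: [0.4192, -0.2575, 0.1865]
ee_rot: [3.132, 0.009, -3.139]
force: [0.5, -0.1, -0.8]
width: 0.0587
gripper_force: 0.0
top spout_lip 0.41 [268. 271.] [0.4789 0.0803 0.0569]
top spout_hinge 0.61 [280. 258.] [0.51  0.063 0.004]
scene carton_grip 0.7 [373. 184.] [ 0.5564 -0.2661  0.07  ]
scene frame_front 0.58 [391. 198.] [ 0.4996 -0.2573  0.055 ]
scene spout_lip 0.41 [322. 244.] [ 0.5505 -0.0385  0.0569]
scene chute_end 0.5 [394. 196.] [ 0.4945 -0.2645  0.061 ]
scene spout_hinge 0.77 [389. 217.] [ 0.4952 -0.2494  0.004 ]
scene carton 0.89 [367. 208.] [ 0.56   -0.2495  0.    ]
wrist frame_front 0.97 [322. 329.] [ 0.4948 -0.2571  0.055 ]
wrist spout_hinge 0.88 [320. 302.] [ 0.4935 -0.2585  0.004 ]
wrist carton 0.9 [320. 359.] [ 0.5606 -0.2584  0.    ]
50.55 [ 0.4193 -0.2576  0.1859] [ 3.1317  0.0064 -3.1392] [-0.1591  0.1066 -0.463  -0.0128 -0.9965 -1.4024]
top []
scene [([345, 184, 30, 15, 72], array([360., 191.])), ([385, 191, 13, 29, 197], array([391., 206.])), ([184, 436, 7, 7, 17], array([186., 439.]))]
wrist [([293, 302, 56, 9, 442], array([320., 306.]))]
```

```bash
python3 - <<'E'
from h import *
for f in("scene0","scene20"):
    im=cv2.cvtColor(cv2.imread(f"pics/{f}.png"),cv2.COLOR_BGR2HSV)
    m=cv2.inRange(im,(45,120,50),(80,255,255));n,l,s,c=cv2.connectedComponentsWithStats(m)
    print(f,[(list(map(int,s[i])),c[i].round()) for i in range(1,n) if s[i][4]>40])
# predicted lip / hinge pixels for hypotheses
for hx,cx in((.450,"start"),(.492,"now")):
    for a in(0,.1,.2,.3): print(cx,a,[proj("scene",[hx-r*np.sin(a+p),y,.004+r*np.cos(a+p)]).round(1) for r,p,y in((.0538,.168,-.246),(.0538,.168,-.272),(.057,0,-.285))],proj("scene",[hx,-.259,.004]).round(1))
E
python3 -m handwheel '[{"delta_pos":[-0.6,0,0],"dr":[0,0,0]},{"delta_pos":[-0.6,0,0.2],"dr":[0,0,0]},{"delta_pos":[0,0,0],"dr":[0,0,0]}]' | grep eef
python3 c.py 21 0 | grep wrist
python3 - <<'E'
from h import *
im=cv2.cvtColor(cv2.imread("pics/wrist21.png"),cv2.COLOR_BGR2HSV)
m=cv2.inRange(im,(45,120,50),(80,255,255));print([(list(map(int,s)),) for s in cv2.connectedComponentsWithStats(m)[2][1:] if s[4]>40])
im=cv2.cvtColor(cv2.imread("pics/w2.png"),cv2.COLOR_BGR2HSV)
m=cv2.inRange(im,(45,120,50),(80,255,255));print("w2",[(list(map(int,s)),) for s in cv2.connectedComponentsWithStats(m)[2][1:] if s[4]>40])
E
```

```text
scene0 [([360, 190, 31, 15, 82], array([375., 197.])), ([401, 198, 15, 29, 199], array([407., 213.]))]
scene20 [([345, 184, 30, 15, 72], array([360., 191.])), ([385, 191, 13, 29, 197], array([391., 206.]))]
start 0 [array([410.6, 209.4]), array([415.7, 203.3]), array([415. , 197.6])] [407.6 221.3]
start 0.1 [array([412.5, 210.6]), array([417.6, 204.4]), array([417.1, 198.6])] [407.6 221.3]
start 0.2 [array([414.4, 211.9]), array([419.5, 205.7]), array([419.2, 199.7])] [407.6 221.3]
start 0.3 [array([416.2, 213.4]), array([421.2, 207.2]), array([421.2, 201. ])] [407.6 221.3]
now 0 [array([394.8, 203. ]), array([400., 197.]), array([399.4, 191.4])] [392.4 215. ]
now 0.1 [array([396.7, 204.1]), array([401.9, 198.1]), array([401.5, 192.4])] [392.4 215. ]
now 0.2 [array([398.5, 205.4]), array([403.7, 199.4]), array([403.6, 193.4])] [392.4 215. ]
now 0.3 [array([400.3, 206.9]), array([405.5, 200.8]), array([405.5, 194.7])] [392.4 215. ]
eef_pos: [0.3812, -0.2575, 0.1923]
wrist frame_front 0.94 [321. 364.] [ 0.4978 -0.2584  0.055 ]
wrist spout_lip 0.95 [321. 359.] [ 0.4916 -0.2582  0.0569]
wrist chute_end 0.85 [318. 368.] [ 0.4982 -0.2603  0.061 ]
wrist spout_hinge 0.97 [320. 331.] [ 0.4927 -0.259   0.004 ]
wrist carton 0.85 [321. 387.] [ 0.5661 -0.2578  0.    ]
[([291, 345, 61, 24, 1398],)]
w2 [([291, 274, 66, 30, 1624],)]
```

The spout looks just as it did when shut at the start: same green patch, and the lip is 6 mm in front of the frame mark. The robot is clear of everything, so I'm handing in.

```bash
python3 -c "
from station import *
print(job_done())"
```

```text
the job is handed in; nothing more can be done
None
```

I pulled the spout fully out and tipped all six knobs into the tub, then stood the carton upright clear of the tub with its spout folded shut, about 45 mm beyond where it started because it slid as I pushed the spout closed; the job is handed in at about 52 s, with no verdict shown.

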